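# Load the ink cartridge into the carton coder

## Task

Stand the short ink cartridge upright in the cradle of the carton coder, lined up with the pocket, and let go of it; then swing the hinged clamp over and press it all the way down flat, so that it drives the cartridge fully home, and leave it closed. Leave the long cartridge, which is the wrong size, where it lies.

Things in the scene. Friction and masses are not known exactly. Their poses are not given: they have to be found in the camera images.
- ink_short_center (a point): Centre (half-way up) of the short ink cartridge, the one to load: a loose upright black plastic block with pale label bands on its sides, 64 mm long (its x), 30 mm wide (its y), 60 mm high (its z), about 120 g, standing on the table. Grip it across the 30 mm width. Either end may point forwards in the cradle.
- ink_long_center (a point): Centre (half-way up) of the long ink cartridge, the wrong one, not to be moved: as the short one but 104 mm long (x), 30 mm wide, 60 mm high. It stands near the short one; which stands where varies. A roll of tape and a carton lie near them too.
- coder: Grey carton coder, fixed. Origin on the table under the pocket's middle; x along the pocket to the hinge, y across, z up. In mm: base x -85 to 140, y +-65, 24 high; pocket 80 x 46 inside, 8 thick walls, 58 high at the ends, 48 at the sides. A sprung platform holds the cartridge's centre at z 70; the shut clamp drives it to 61 (5 N). Hinge axis along y at x 85, z 100; cheeks 112 high, housing behind 74.
- clamp (a joint): Clamp angle, rad: 0 shut (stop), level over the pocket, pointing to coder -x; pi/2 upright; more leans back to +x, limit 2.05. Starts 1.6 to 1.9. Aluminium bar 30 mm wide, black grip 60 mm wide at 121 to 155 mm from the hinge; shut, its top is 12 mm above the hinge axis; a pad below, 85 mm from the hinge, presses the cartridge. Stiff hinge, stays where left: 4 N at the grip, 7 N at the last bit.

How it is judged:
On the way:
1. the short cartridge stands in the cradle, let go, with the clamp still open (x of ink_short_center in the frame of coder between -0.014 and 0.014 m and y of ink_short_center in the frame of coder between -0.014 and 0.014 m and angle between the x axis of ink_short_center and the x axis of coder, either way round below 0.35 rad and angle between ink_short_center's own z axis and vertical below 0.17 rad and z of ink_short_center in the frame of coder below 0.076 m and contact force between the fingers and ink_short below 0.2 N and value of joint clamp above 1 rad), for 0.2 s.
At the end, for the whole second after the job is handed in: The short cartridge stands upright (within 10 degrees) in the cradle, its centre within 14 mm of the pocket's middle each way and its length within 20 degrees of the pocket's, pushed down so that its centre is less than 66 mm above the table; the clamp is shut to within 0.06 rad, and all is at rest (x of ink_short_center in the frame of coder between -0.014 and 0.014 m and y of ink_short_center in the frame of coder between -0.014 and 0.014 m and angle between the x axis of ink_short_center and the x axis of coder, either way round below 0.35 rad and angle between ink_short_center's own z axis and vertical below 0.17 rad and z of ink_short_center in the frame of coder below 0.066 m and value of joint clamp below 0.06 rad and velocity of joint clamp between -0.05 and 0.05 rad/s and linear speed of ink_short below 0.02 m/s); the robot touches nothing.
It fails at once if the long cartridge is moved by more than 30 mm (distance of ink_long_center from where it was at the start of the episode above 0.03 m).
It also fails if it takes over 51 s, if anything falls off the work surface, if the arm or the gripper's body presses on something with over 40 N, if the wrist force passes 120 N, or if a joint passes its speed limit or range.

## Robot

A 6-joint arm with a two-finger parallel gripper is mounted at the origin on the work surface. World frame = base frame: x ahead of the robot, y to its left, z up, the work surface at z = 0. Lengths are in m, angles in rad, forces in N, time in s.
With the tool pointing down it reaches from about 0.35 to 0.85 m from the base axis. Payload 8.1 kg.
Tool frame: the origin (TCP) lies midway between the tips of the shut fingers; the grasp point (between the pads) lies 19 mm behind it (arm.grasp_offset is the distance from the TCP to the grasp point, in m); z points along the fingers, y is the direction in which the jaws open and shut (so a half turn about z gives the same grasp; the last joint's range is limited). The gripper opens to 85 mm and grips with 20 to 120 N. Pads are 22 mm wide; open, the fingers measure 114 mm over their backs; the gripper's body (76 mm by 85 mm) begins 54 mm behind the grasp point. The pads swing forward as they close: fully open they stand 13 mm farther back than shut.
Start: joints at [1.118, 0.13, 1.488, -0, 1.523, -0.085], TCP at [0.216, 0.56, 0.231] pointing down, gripper open.
Joint ranges: [-2.96, 2.96], [-0.89, 2.26], [0.02, 2.5], [-1.34, 4.48], [0, 2.73], [-2.66, 2.66]. Speed limits (rad/s): [2.39, 2.39, 2.79, 3.14, 3.14, 3.14].

## Interface

Orientations are given as [roll, pitch, yaw] about the fixed x, y, z axes, in that order (R = Rz(yaw) Ry(pitch) Rx(roll)).
In Python, from station import arm gives the robot as it stands.
- The arm moves only by the tool drive_tool, never from a script. Its argument "moves" is a list of rows, each an object of numbers: "x", "y", "z": the shift along the tool's x, y, z in m; "twist": the turn about the tool's z in rad; "jaw": the closure, from 0 (fully open) to 1 (shut). A call has 1 to 8 rows; each row shifts and turns the commanded pose from where the row before left it, along the tool's axes as they then stand; what a row does not reach is not made up. A row lasts 1/12 s, in which the tool goes at most 41.7 mm and 7.16 degrees, less where a joint would pass 70% of its speed; a pose out of reach is approached as far as the arm can. A call is refused whole if a number of a shift passes 0.0417 or a number of a turn 0.125, either way. A call with a gripper value outside its range is refused whole. The fingers move at their own pace and stop on an object; "squeeze" is the grip in N (left out, the last holds). Time passes only in rows, so rows that do not move let the fingers close. It gives the time, the measured TCP pose, the force and the opening at its end, in the units of the state.
- arm.observe(): the state, without advancing time (a new reading comes with each control period).
- arm.camera(name): name is "scene" or "top" or "wrist"; returns a dict with "color" (480x640x3 uint8, red, green, blue), "camera_matrix" (3x3 intrinsics, pixels), "D" ([k1, k2, p1, p2, k3] as OpenCV has them; the pictures are not rectified), "rvec" (rotation vector, rad) and "tvec" (3), from world to camera coordinates, as OpenCV has them; the wrist camera has in their place "mount" (4x4, takes a point from camera to tool coordinates, whose origin is the TCP and whose axes are the flange's). Camera axes: x right, y down, z forward; pixel columns grow to the right and rows downward; lengths in m; the calibration is good to about 2 mm. A picture is of the moment at which its call begins: read the wrist's pose just before it. There is no depth.
- arm.close_job(): hands the job in, once; it reports no verdict.
The state is a dict: "t": time; "q": joint angles; "joint_velocities": joint speeds; "tau": joint torques, N m; "eef_pos": TCP position; "tool_rot": TCP orientation; "ft_force": force on the tool from outside, world axes, zero at the start; "torque": the same for the moment, N m; "width": finger opening in m.
Only numpy, scipy, OpenCV 4.12 (cv2) and the standard library are available. Lean on these libraries where they do the work, as an engineer would, in place of code of your own. Each camera call takes 0.05 s, during which the arm holds its last target. There are 200 camera calls.

## Working session

There is one attempt and no reset: what is moved stays moved. The work goes in short steps, Python scripts to look and compute and a tool call to move; the robot and the scene stay as the last step left them, time stands still between calls to the robot, and variables do not carry over. Pictures are saved under pics/ and viewed, about 8 in all and at most 12, crops included, and the job is handed in when it is done.

Besides the shell and the picture viewer there is one more tool, called as name(argument=value, ...) on one line, values as JSON. drive_tool: Moves the arm, as the interface text tells. Its arguments: {"type":"object","properties":{"moves":{"type":"array","items":{"type":"object","properties":{"x":{"type":"number"},"y":{"type":"number"},"z":{"type":"number"},"twist":{"type":"number"},"jaw":{"type":"number"}}}},"squeeze":{"type":"number"}},"required":["moves"]}

```bash
mkdir -p pics
python3 - <<'E'
from station import arm
import cv2,numpy as np,pickle
o=arm.observe();print(o)
d={}
for n in("scene","top","wrist"):
    c=arm.camera(n);d[n]=c;cv2.imwrite(f"pics/{n}0.png",c["color"][:,:,::-1])
    print(n,{k:np.round(v,4).tolist() for k,v in c.items() if k!="color"})
d["o"]=o
pickle.dump(d,open("d0.pkl","wb"))
E
```

```text
{'t': 0.0, 'q': array([ 1.11761500e+00,  1.31174333e-01,  1.48927894e+00,  1.50672657e-05,
        1.52304323e+00, -8.54147740e-02]), 'joint_velocities': array([ 6.42248963e-04, -3.60979849e-06, -1.94378949e-03, -2.11773745e-03,
       -1.67777758e-03, -3.07930052e-04]), 'tau': array([ 7.88219004e-04, -5.69412410e+01, -5.00556958e+01, -3.47015430e-05,
        1.50467036e-02,  6.47454067e-05]), 'eef_pos': array([0.21545312, 0.55937615, 0.23023678]), 'tool_rot': array([-3.13969703e+00, -1.77413239e-04,  2.77382520e+00]), 'ft_force': array([ 0.10734243,  0.40639695, -0.17264118]), 'torque': array([-0.03170315,  0.04649044, -0.06408234]), 'width': 0.08567199256276338}
scene {'camera_matrix': [[443.5638, 0.0, 311.4062], [0.0, 443.5638, 228.786], [0.0, 0.0, 1.0]], 'D': [-0.0154, 0.0, 0.0, 0.0, 0.0], 'rvec': [2.1557, 0.71, -0.3279], 'tvec': [-0.4036, -0.1412, 1.1405]}
top {'camera_matrix': [[605.4322, 0.0, 320.3787], [0.0, 605.4322, 244.5565], [0.0, 0.0, 1.0]], 'D': [-0.1757, 0.0, 0.0, 0.0, 0.0], 'rvec': [2.2197, -2.1578, 0.0911], 'tvec': [-0.0655, 0.5274, 1.2467]}
wrist {'camera_matrix': [[401.9372, 0.0, 316.1325], [0.0, 401.9372, 238.3181], [0.0, 0.0, 1.0]], 'D': [-0.0007, 0.0, 0.0, 0.0, 0.0], 'mount': [[-0.0003, -0.9489, -0.3156, 0.0822], [1.0, -0.0001, -0.0005, -0.0012], [0.0004, -0.3156, 0.9489, -0.1432], [0.0, 0.0, 0.0, 1.0]]}
```

View pics/top0.png

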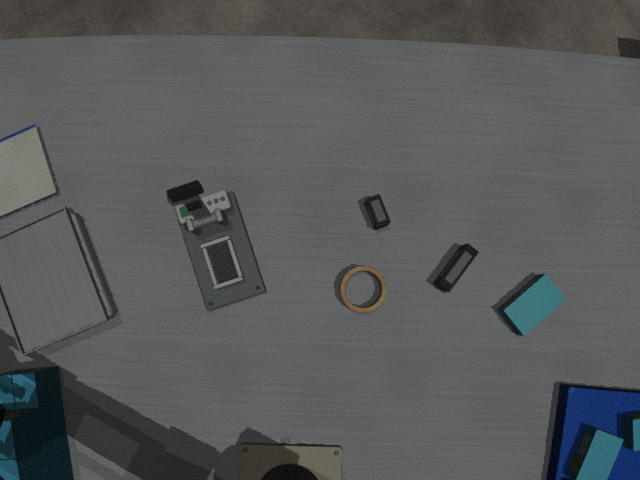

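View pics/scene0.png

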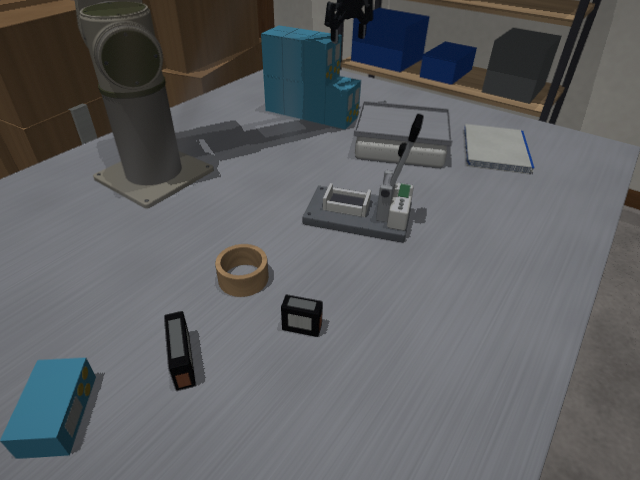

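The top view shows the short cartridge at about (376,212), the long one at (455,268), the coder pocket at (222,262), and the clamp up, with its grip at (185,191).

```bash
cat > h.py <<'E'
import cv2,numpy as np,pickle
from scipy.spatial.transform import Rotation as Ro
def plane(c,px,z,o=None):
    p=np.array(px,float).reshape(-1,1,2)
    r=cv2.undistortPoints(p,c["camera_matrix"],c["D"]).reshape(-1,2)
    r=np.c_[r,np.ones(len(r))]
    if "mount" in c:
        T=np.eye(4);T[:3,:3]=Ro.from_euler("xyz",o["tool_rot"]).as_matrix();T[:3,3]=o["eef_pos"]
        T=T@c["mount"];w=r@T[:3,:3].T;C=T[:3,3]
    else:
        R=cv2.Rodrigues(np.array(c["rvec"]))[0];w=r@R;C=-R.T@np.array(c["tvec"]).ravel()
    return C+w*((z-C[2])/w[:,2])[:,None]
E
python3 - <<'E'
from h import *
d=pickle.load(open("d0.pkl","rb"));c=d["top"];im=c["color"][:,:,::-1]
cv2.imwrite("pics/crop1.png",cv2.resize(im[170:320,160:400],None,fx=3.3,fy=3.3,interpolation=cv2.INTER_CUBIC))
g=cv2.cvtColor(im,cv2.COLOR_BGR2GRAY)
def blobs(m,x0,y0,x1,y1,z,lab):
    s=np.zeros_like(g);s[y0:y1,x0:x1]=m[y0:y1,x0:x1]
    for k in cv2.findContours(s,cv2.RETR_EXTERNAL,cv2.CHAIN_APPROX_NONE)[0]:
        if cv2.contourArea(k)<60: continue
        b=cv2.boxPoints(cv2.minAreaRect(k));w=plane(c,b,z)
        e=np.diff(np.r_[w,w[:1]],axis=0)[:,:2];L=np.hypot(*e.T)
        i=L.argmax();print(lab,cv2.contourArea(k),b.mean(0),w.mean(0).round(4),L.round(4),np.arctan2(e[i,1],e[i,0]).round(3))
blobs((g<45).astype("u1")*255,355,185,400,240,.06,"short dark")
sm=(g<45).astype("u1")
# label on the top = bright hole in dark
k=[q for q in cv2.findContours(sm[185:240,355:400].copy(),cv2.RETR_CCOMP,cv2.CHAIN_APPROX_NONE)[0]]
for q in k:
    if cv2.contourArea(q)>30:
        b=cv2.boxPoints(cv2.minAreaRect(q))+[355,185];w=plane(c,b,.06);print("hole",cv2.contourArea(q),b.mean(0),w.mean(0).round(4))
blobs((g<45).astype("u1")*255,425,235,485,300,.06,"long dark")
blobs((g>150).astype("u1")*255,195,228,250,295,.052,"pocket")
E
```

```text
short dark 518.5 [376.24136 211.60344] [ 0.5968 -0.1622  0.06  ] [0.0367 0.0666 0.0366 0.0664] -2.742
hole 518.5 [376.24137914 211.60344648] [ 0.5968 -0.1622  0.06  ]
hole 241.5 [378.18965483 210.22413826] [ 0.5997 -0.1661  0.06  ]
long dark 894.0 [454.84003 267.38   ] [ 0.4874 -0.3263  0.06  ] [0.1109 0.0377 0.111  0.0373] 2.505
```

View pics/crop1.png

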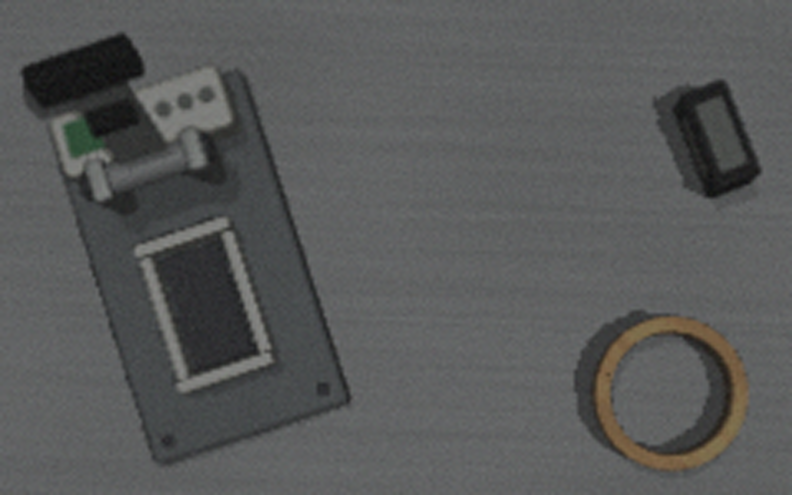

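The crop shows the pocket walls' outer corners at crop pixels (135,247), (226,216), (272,360) and (181,394), and the short cartridge's top label at crop (722,133).

Run:
```python
from h import *
d=pickle.load(open("d0.pkl","rb"));c=d["top"];im=c["color"][:,:,::-1]
g=cv2.cvtColor(im,cv2.COLOR_BGR2GRAY)
q=lambda l:[(x/3.3+160-.35,y/3.3+170-.35) for x,y in l]
w=plane(c,q([(135,247),(226,216),(272,360),(181,394)]),.057);print("pocket hand",w.round(4),w.mean(0));print("ax",(w[0]+w[1]-w[2]-w[3])[:2]/2)
w=plane(c,q([(158,463),(349,404)]),.024);print("front edge base",w.round(4),w.mean(0))
for t in(100,115):
    s=np.zeros_like(g);s[232:292,198:246]=(g[232:292,198:246]>t)*255
    k=max(cv2.findContours(s,cv2.RETR_EXTERNAL,cv2.CHAIN_APPROX_NONE)[0],key=cv2.contourArea)
    b=cv2.boxPoints(cv2.minAreaRect(k));w=plane(c,b,.055);e=np.diff(w,axis=0)[:,:2];L=np.hypot(*e.T);i=L.argmax()
    print(t,b.mean(0),w.mean(0).round(4),L.round(4),np.arctan2(e[i,1],e[i,0]).round(3))
for t in(45,60):
  sm=(g[185:240,355:400]<t).astype("u1")
  cs,hi=cv2.findContours(sm,cv2.RETR_CCOMP,cv2.CHAIN_APPROX_NONE)
  for k,h in zip(cs,hi[0]):
    if h[3]>=0 and cv2.contourArea(k)>30:
        b=cv2.boxPoints(cv2.minAreaRect(k))+[355,185];w=plane(c,b,.06);e=np.diff(w,axis=0)[:,:2];L=np.hypot(*e.T);i=L.argmax()
        print(t,w.mean(0).round(4),L.round(4),np.arctan2(e[i,1],e[i,0]).round(3))
```

```text
pocket hand [[0.5194 0.1941 0.057 ]
 [0.5402 0.1382 0.057 ]
 [0.4524 0.1064 0.057 ]
 [0.4297 0.1619 0.057 ]] [0.48542422 0.15015351 0.057     ]
ax [0.08877441 0.03196627]
front edge base [[0.3856 0.1804 0.024 ]
 [0.4266 0.0608 0.024 ]] [0.40609679 0.12062805 0.024     ]
100 [222.      264.00006] [0.4811 0.1489 0.055 ] [0.0609 0.0852 0.0606] -2.782
115 [222.26578 264.39398] [0.4803 0.1483 0.055 ] [0.0589 0.0826 0.0586] -2.815
45 [ 0.5997 -0.1661  0.06  ] [0.0234 0.0498 0.0233] -2.742
60 [ 0.6    -0.1658  0.06  ] [0.0214 0.0475 0.0214] -2.742
```

drive_tool(moves=[{"twist":-0.11,"z":-0.01},{"twist":-0.11,"z":-0.01},{"twist":-0.11,"z":-0.01},{"twist":-0.11,"z":-0.01},{"twist":-0.11,"z":-0.01},{"twist":-0.11,"z":-0.01},{"twist":-0.11,"z":-0.01},{"z":0}])

```text
invalid input at $.moves[0]: expected keys x, y, z, twist, jaw
```

drive_tool(moves=[{"x":-0.003,"y":-0.034},{"x":-0.003,"y":-0.034},{"x":-0.003,"y":-0.034},{"x":-0.003,"y":-0.034},{"x":-0.003,"y":-0.034},{"x":-0.003,"y":-0.034},{"x":-0.003,"y":-0.034},{"x":-0.003,"y":-0.034}])

```text
invalid input at $.moves[0]: expected keys x, y, z, twist, jaw
```

drive_tool(moves=[{"x":-0.003,"y":-0.034},{"x":-0.003,"y":-0.034},{"x":-0.003,"y":-0.034},{"x":-0.003,"y":-0.034},{"x":-0.003,"y":-0.034},{"x":-0.003,"y":-0.034},{"x":-0.003,"y":-0.034},{"x":-0.003,"y":-0.034}])

```text
invalid input at $.moves[0]: expected keys x, y, z, twist, jaw
```

drive_tool(moves=[{"x":-0.003,"y":-0.034,"z":0.01},{"x":-0.003,"y":-0.034,"z":0.01},{"x":-0.003,"y":-0.034,"z":0.01},{"x":-0.003,"y":-0.034,"z":0.01},{"x":-0.003,"y":-0.034,"z":0.01},{"x":-0.003,"y":-0.034,"z":0.01},{"x":-0.003,"y":-0.034,"z":0.01},{"z":0}])

```text
invalid input at $.moves[0]: expected keys x, y, z, twist, jaw
```

All keys are required.

drive_tool(moves=[{"x":0,"y":0,"z":-0.01,"twist":-0.11,"jaw":0},{"x":0,"y":0,"z":-0.01,"twist":-0.11,"jaw":0},{"x":0,"y":0,"z":-0.01,"twist":-0.11,"jaw":0},{"x":0,"y":0,"z":-0.01,"twist":-0.11,"jaw":0},{"x":0,"y":0,"z":-0.01,"twist":-0.11,"jaw":0},{"x":0,"y":0,"z":-0.01,"twist":-0.11,"jaw":0},{"x":0,"y":0,"z":-0.01,"twist":-0.11,"jaw":0},{"x":0,"y":0,"z":0,"twist":0,"jaw":0}])

```text
t: 0.82
eef_pos: [0.216, 0.5606, 0.3035]
tool_rot: [3.14, 0.002, -2.734]
ft_force: [0.0, 0.5, 0.7]
width: 0.0852
```

drive_tool(moves=[{"x":-0.003,"y":-0.034,"z":0,"twist":0,"jaw":0},{"x":-0.003,"y":-0.034,"z":0,"twist":0,"jaw":0},{"x":-0.003,"y":-0.034,"z":0,"twist":0,"jaw":0},{"x":-0.003,"y":-0.034,"z":0,"twist":0,"jaw":0},{"x":-0.003,"y":-0.034,"z":0,"twist":0,"jaw":0},{"x":-0.003,"y":-0.034,"z":0,"twist":0,"jaw":0},{"x":-0.003,"y":-0.034,"z":0,"twist":0,"jaw":0},{"x":-0.003,"y":-0.034,"z":0,"twist":0,"jaw":0}])

```text
t: 1.48
eef_pos: [0.3445, 0.3174, 0.3004]
tool_rot: [-3.141, -0.001, -2.743]
ft_force: [0.4, -0.4, -0.3]
width: 0.0854
```

drive_tool(moves=[{"x":-0.003,"y":-0.034,"z":0,"twist":0,"jaw":0},{"x":-0.003,"y":-0.034,"z":0,"twist":0,"jaw":0},{"x":-0.003,"y":-0.034,"z":0,"twist":0,"jaw":0},{"x":-0.003,"y":-0.034,"z":0,"twist":0,"jaw":0},{"x":-0.003,"y":-0.034,"z":0,"twist":0,"jaw":0},{"x":-0.003,"y":-0.034,"z":0,"twist":0,"jaw":0},{"x":-0.003,"y":-0.034,"z":0,"twist":0,"jaw":0},{"x":-0.003,"y":-0.034,"z":0,"twist":0,"jaw":0}])

```text
t: 2.15
eef_pos: [0.4731, 0.0764, 0.3005]
tool_rot: [3.141, -0.001, -2.744]
ft_force: [0.0, 1.1, 0.2]
width: 0.0852
```

drive_tool(moves=[{"x":-0.003,"y":-0.034,"z":0.01,"twist":0,"jaw":0},{"x":-0.003,"y":-0.034,"z":0.01,"twist":0,"jaw":0},{"x":-0.003,"y":-0.034,"z":0.01,"twist":0,"jaw":0},{"x":-0.003,"y":-0.034,"z":0.01,"twist":0,"jaw":0},{"x":-0.003,"y":-0.034,"z":0.01,"twist":0,"jaw":0},{"x":-0.003,"y":-0.034,"z":0.01,"twist":0,"jaw":0},{"x":-0.003,"y":-0.034,"z":0.01,"twist":0,"jaw":0},{"x":-0.003,"y":-0.034,"z":0.01,"twist":0,"jaw":0}])

```text
t: 2.82
eef_pos: [0.6015, -0.1643, 0.2196]
tool_rot: [3.141, -0.001, -2.744]
ft_force: [0.2, -0.3, -0.1]
width: 0.0853
```

drive_tool(moves=[{"x":0,"y":0,"z":0,"twist":0,"jaw":0},{"x":0,"y":0,"z":0,"twist":0,"jaw":0}])

```text
t: 2.98
eef_pos: [0.6005, -0.1641, 0.2181]
tool_rot: [3.138, -0.003, -2.745]
ft_force: [0.1, 0.1, 0.5]
width: 0.0851
```

Run:
```python
from station import arm
from h import *
o=arm.observe();c=arm.camera("wrist");pickle.dump((o,c),open("w1.pkl","wb"))
im=c["color"][:,:,::-1];cv2.imwrite("pics/w1.png",im)
print(o["eef_pos"],o["tool_rot"])
g=cv2.cvtColor(im,cv2.COLOR_BGR2GRAY)
cs,hi=cv2.findContours((g<45).astype("u1"),cv2.RETR_CCOMP,cv2.CHAIN_APPROX_NONE)
for k,h in zip(cs,hi[0]):
    if cv2.contourArea(k)>800:
        b=cv2.boxPoints(cv2.minAreaRect(k));w=plane(c,b,.06,o);e=np.diff(w,axis=0)[:,:2];L=np.hypot(*e.T);i=L.argmax()
        print(h[3]>=0,cv2.contourArea(k),b.mean(0).round(),w.mean(0).round(4),L.round(4),np.arctan2(e[i,1],e[i,0]).round(3))
```

```text
[ 0.60047138 -0.16414121  0.21814791] [ 3.13844156 -0.0034052  -2.74542401]
False 46032.0 [320. 397.] [ 0.7608 -0.0926  0.06  ] [0.5387 0.1875 0.6288] -1.178
False 3183.0 [313. 210.] [ 0.5967 -0.168   0.06  ] [0.0283 0.07   0.0304] 0.408
True 1446.0 [313. 216.] [ 0.6005 -0.1664  0.06  ] [0.0465 0.0197 0.0465] 0.404
False 3685.5 [614. 237.] [0.5327 0.0629 0.06  ] [0.1937 0.0192 0.1957] 0.378
False 953.0 [476.  27.] [ 0.4362 -0.1156  0.06  ] [0.019  0.034  0.0197] 0.589
False 2971.0 [132.  22.] [ 0.5228 -0.3305  0.06  ] [0.0799 0.0265 0.0823] -1.175
```

View pics/w1.png

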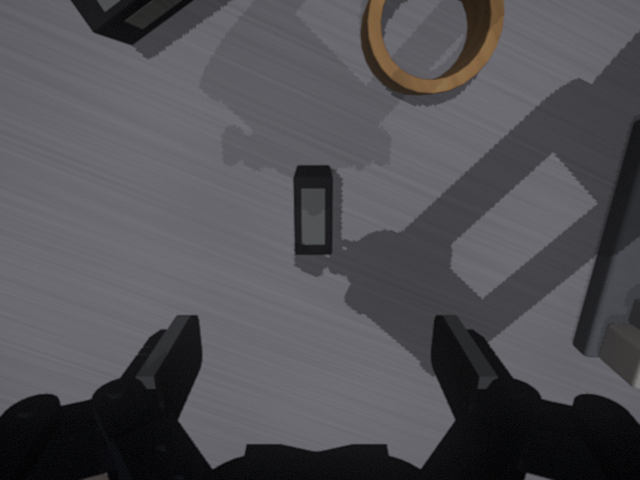

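The wrist view shows the short cartridge centred between the open fingers (top label at (313,216)), with yaw matching and a 2 mm correction needed. I'll descend and grip.

drive_tool(moves=[{"x":0.001,"y":-0.002,"z":0.033,"twist":0,"jaw":0},{"x":0,"y":0,"z":0.033,"twist":0,"jaw":0},{"x":0,"y":0,"z":0.033,"twist":0,"jaw":0},{"x":0,"y":0,"z":0.033,"twist":0,"jaw":0},{"x":0,"y":0,"z":0.033,"twist":0,"jaw":0},{"x":0,"y":0,"z":0.02,"twist":0,"jaw":0},{"x":0,"y":0,"z":0.013,"twist":0,"jaw":0},{"x":0,"y":0,"z":0,"twist":0,"jaw":0}])

```text
t: 3.7
eef_pos: [0.599, -0.1631, 0.0205]
tool_rot: [3.138, -0.003, -2.739]
ft_force: [0.7, 0.1, -1.1]
width: 0.0852
```

drive_tool(moves=[{"x":0,"y":0,"z":0,"twist":0,"jaw":0.6},{"x":0,"y":0,"z":0,"twist":0,"jaw":1},{"x":0,"y":0,"z":0,"twist":0,"jaw":1},{"x":0,"y":0,"z":0,"twist":0,"jaw":1},{"x":0,"y":0,"z":0,"twist":0,"jaw":1},{"x":0,"y":0,"z":0,"twist":0,"jaw":1},{"x":0,"y":0,"z":0,"twist":0,"jaw":1},{"x":0,"y":0,"z":0,"twist":0,"jaw":1}], squeeze=35)

```text
t: 4.37
eef_pos: [0.6024, -0.1655, 0.0251]
tool_rot: [-3.14, 0.002, -2.74]
ft_force: [-1.2, 0.6, 6.1]
width: 0.0293
```

drive_tool(moves=[{"x":0,"y":0,"z":-0.01,"twist":0,"jaw":1},{"x":0,"y":0,"z":-0.02,"twist":0,"jaw":1},{"x":0,"y":0,"z":-0.03,"twist":0,"jaw":1},{"x":0,"y":0,"z":-0.03,"twist":0,"jaw":1},{"x":0,"y":0,"z":-0.03,"twist":0,"jaw":1},{"x":0,"y":0,"z":-0.02,"twist":0,"jaw":1},{"x":0,"y":0,"z":0,"twist":0,"jaw":1},{"x":0,"y":0,"z":0,"twist":0,"jaw":1}])

```text
t: 5.03
eef_pos: [0.6022, -0.1655, 0.1654]
tool_rot: [-3.139, 0.003, -2.739]
ft_force: [-0.4, 0.2, -0.7]
width: 0.0294
```

Run:
```python
from station import arm
from h import *
o=arm.observe();c=arm.camera("wrist");pickle.dump((o,c),open("w2.pkl","wb"))
cv2.imwrite("pics/w2.png",c["color"][:,:,::-1])
P=[]
for i in range(1): P.append(o["eef_pos"])
print(o["eef_pos"],o["tool_rot"],o["ft_force"],o["width"])
y=o["tool_rot"][2];d=np.array([.4856,.1497])-o["eef_pos"][:2]
print("tool dx,dy",d@[np.cos(y),np.sin(y)],d@[np.sin(y),-np.cos(y)])
```

```text
[ 0.60222666 -0.16546516  0.16536822] [-3.13911707e+00  2.58231685e-03 -2.73949958e+00] [-0.38086285  0.15656402 -0.73618372] 0.02941643017101355
tool dx,dy -0.016013446041651516 0.33567010925881907
```

View pics/w2.png

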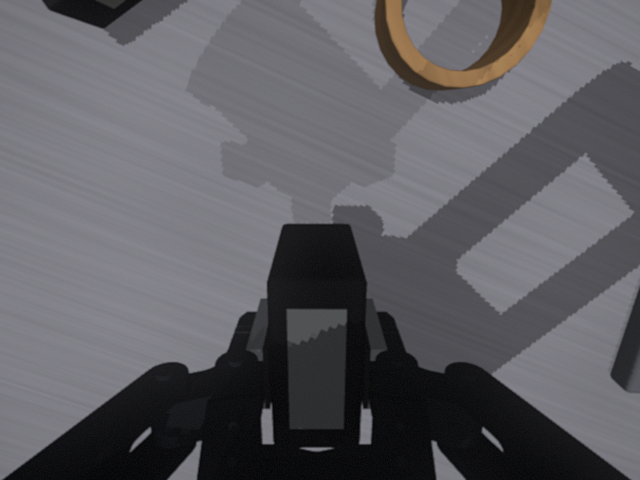

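The cartridge is held between the pads, its label at (287-347, 309-430) and upright. Next I'll carry it over the pocket.

drive_tool(moves=[{"x":0,"y":0,"z":0,"twist":0.03,"jaw":1},{"x":0,"y":0,"z":0,"twist":0.032,"jaw":1},{"x":0,"y":0.02,"z":0,"twist":0,"jaw":1},{"x":0.001,"y":0.03,"z":0,"twist":0,"jaw":1},{"x":0.001,"y":0.034,"z":0,"twist":0,"jaw":1},{"x":0.001,"y":0.034,"z":0,"twist":0,"jaw":1},{"x":0.001,"y":0.034,"z":0,"twist":0,"jaw":1},{"x":0.001,"y":0.034,"z":0,"twist":0,"jaw":1}])

```text
t: 5.75
eef_pos: [0.532, 0.01, 0.1605]
tool_rot: [3.14, -0.004, -2.802]
ft_force: [1.4, 0.9, -2.0]
width: 0.0297
```

drive_tool(moves=[{"x":0,"y":0.034,"z":0,"twist":0,"jaw":1},{"x":0,"y":0.034,"z":0,"twist":0,"jaw":1},{"x":0,"y":0.034,"z":0,"twist":0,"jaw":1},{"x":0,"y":0.03,"z":0,"twist":0,"jaw":1},{"x":0,"y":0.018,"z":0,"twist":0,"jaw":1},{"x":0,"y":0,"z":0,"twist":0,"jaw":1},{"x":0,"y":0,"z":0,"twist":0,"jaw":1},{"x":0,"y":0,"z":0,"twist":0,"jaw":1}])

```text
t: 6.42
eef_pos: [0.4837, 0.1494, 0.1618]
tool_rot: [-3.141, -0.003, -2.801]
ft_force: [0.1, 0.6, -0.6]
width: 0.0297
```

Run:
```python
from station import arm
from h import *
o,c=pickle.load(open("w2.pkl","rb"))
for dz in(.035,.04):
    w=plane(c,[(287,309),(347,309),(345,430),(288,430)],o["eef_pos"][2]+dz,o);y=o["tool_rot"][2]
    e=(w.mean(0)-o["eef_pos"])[:2];print("label off tool",e@[np.cos(y),np.sin(y)],e@[np.sin(y),-np.cos(y)])
o=arm.observe();c=arm.camera("wrist");pickle.dump((o,c),open("w3.pkl","wb"))
cv2.imwrite("pics/w3.png",c["color"][:,:,::-1])
t=arm.camera("top");cv2.imwrite("pics/t3.png",cv2.resize(t["color"][150:330,140:300,::-1],None,fx=3,fy=3))
print(o["eef_pos"],o["tool_rot"],o["ft_force"],o["width"])
```

```text
label off tool 0.0016048325795611884 0.0001904951814863143
label off tool 0.005378611694411846 0.00019731965702098853
[0.48369852 0.14936904 0.16181987] [-3.14142975e+00 -2.58068873e-03 -2.80105958e+00] [ 0.10378091  0.59676821 -0.64297889] 0.029699907996343134
```

View pics/w3.png

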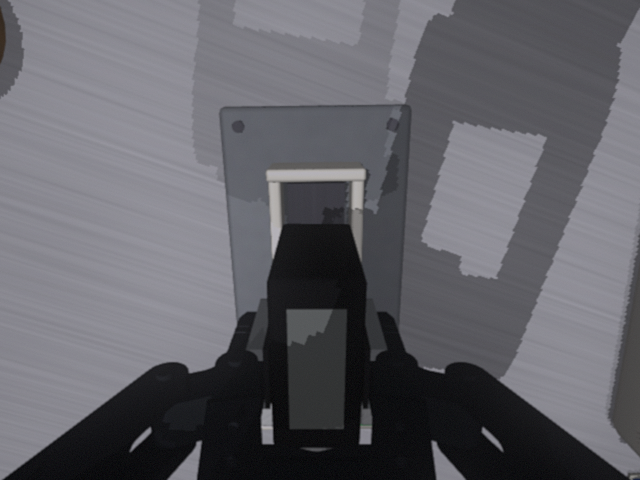

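The wrist view shows the cartridge over the pocket. The front end wall's outer corners are at (267,170) and (367,169), and the base's front corners at (220,107) and (411,106).

Run:
```python
from h import *
o,c=pickle.load(open("w3.pkl","rb"));y=o["tool_rot"][2]
R=np.array([[np.cos(y),np.sin(y)],[np.sin(y),-np.cos(y)]])
for n,px,z,k in(("wall top outer",[(267,170),(367,169)],.058,48),("wall top inner",[(267,182),(366,180)],.058,40),("base",[(220,107),(411,106)],.024,85)):
    w=plane(c,px,z,o);t=(w-o["eef_pos"])[:,:2]@R.T
    e=t[1]-t[0];print(n,t.round(4),"len",np.hypot(*e),"skew",e[0]/e[1]," centre tool xy",(t.mean(0)-[k/1000,0]).round(4))
```

```text
wall top outer [[ 0.045  -0.0304]
 [ 0.0456  0.0309]] len 0.06129956883403155 skew 0.009765849116397263  centre tool xy [-0.0027  0.0003]
wall top inner [[ 0.0376 -0.0307]
 [ 0.0389  0.0306]] len 0.06124235564785446 skew 0.020131812649423826  centre tool xy [-0.0018 -0.0001]
base [[ 0.0817 -0.0642]
 [ 0.0823  0.0628]] len 0.1269857637573056 skew 0.004684682820715001  centre tool xy [-0.003  -0.0007]
```

drive_tool(moves=[{"x":-0.005,"y":0,"z":0,"twist":0,"jaw":1},{"x":0,"y":0,"z":0.015,"twist":0,"jaw":1},{"x":0,"y":0,"z":0.02,"twist":0,"jaw":1},{"x":0,"y":0,"z":0.02,"twist":0,"jaw":1},{"x":0,"y":0,"z":0.02,"twist":0,"jaw":1},{"x":0,"y":0,"z":0.013,"twist":0,"jaw":1},{"x":0,"y":0,"z":0,"twist":0,"jaw":1},{"x":0,"y":0,"z":0,"twist":0,"jaw":1}])

```text
t: 7.18
eef_pos: [0.4889, 0.151, 0.0747]
tool_rot: [3.141, -0.002, -2.802]
ft_force: [-0.3, 0.6, -0.7]
width: 0.0294
```

drive_tool(moves=[{"x":0,"y":0,"z":0.003,"twist":0,"jaw":1},{"x":0,"y":0,"z":0.003,"twist":0,"jaw":1},{"x":0,"y":0,"z":0.003,"twist":0,"jaw":1},{"x":0,"y":0,"z":0,"twist":0,"jaw":1},{"x":0,"y":0,"z":0,"twist":0,"jaw":1}])

```text
t: 7.6
eef_pos: [0.4892, 0.1517, 0.0665]
tool_rot: [-3.142, 0.0, -2.801]
ft_force: [-0.1, 0.1, -1.7]
width: 0.0294
```

drive_tool(moves=[{"x":0,"y":0,"z":0.003,"twist":0,"jaw":1},{"x":0,"y":0,"z":0.002,"twist":0,"jaw":1},{"x":0,"y":0,"z":0,"twist":0,"jaw":1},{"x":0,"y":0,"z":0,"twist":0,"jaw":1}])

```text
t: 7.93
eef_pos: [0.4896, 0.1518, 0.0617]
tool_rot: [-3.141, 0.001, -2.801]
ft_force: [1.3, 0.5, 2.0]
width: 0.0293
```

The force change shows the platform has been reached, so I'll release and lift straight up.

drive_tool(moves=[{"x":0,"y":0,"z":0,"twist":0,"jaw":0.55},{"x":0,"y":0,"z":0,"twist":0,"jaw":0.4},{"x":0,"y":0,"z":0,"twist":0,"jaw":0.2},{"x":0,"y":0,"z":0,"twist":0,"jaw":0.1},{"x":0,"y":0,"z":0,"twist":0,"jaw":0.1},{"x":0,"y":0,"z":0,"twist":0,"jaw":0.1},{"x":0,"y":0,"z":-0.01,"twist":0,"jaw":0.1},{"x":0,"y":0,"z":-0.02,"twist":0,"jaw":0.1}])

```text
t: 8.6
eef_pos: [0.4869, 0.1512, 0.0894]
tool_rot: [3.141, -0.005, -2.801]
ft_force: [1.0, -0.0, 0.1]
width: 0.077
```

drive_tool(moves=[{"x":0,"y":0,"z":-0.035,"twist":0,"jaw":0.1},{"x":0,"y":0,"z":-0.035,"twist":0,"jaw":0.1},{"x":0,"y":0,"z":-0.035,"twist":0,"jaw":0.1},{"x":0,"y":0,"z":-0.035,"twist":0,"jaw":0.1},{"x":0,"y":0,"z":-0.035,"twist":0,"jaw":0.1},{"x":0,"y":0,"z":-0.035,"twist":0,"jaw":0.1},{"x":0,"y":0,"z":0,"twist":0,"jaw":0.1},{"x":0,"y":0,"z":0,"twist":0,"jaw":0.1}])

```text
t: 9.27
eef_pos: [0.4905, 0.152, 0.3053]
tool_rot: [-3.141, 0.006, -2.801]
ft_force: [-0.2, -0.3, 0.2]
width: 0.0767
```

Run:
```python
from station import arm
from h import *
o=arm.observe();c=arm.camera("wrist");s=arm.camera("scene");t=arm.camera("top");pickle.dump((o,c,s,t),open("w4.pkl","wb"))
a=cv2.resize(s["color"][90:250,290:440,::-1],(450,480),interpolation=cv2.INTER_CUBIC)
b=cv2.resize(c["color"][:,130:500,::-1],(350,454))
b=cv2.copyMakeBorder(b,0,26,0,0,cv2.BORDER_CONSTANT)
cv2.imwrite("pics/m4.png",np.hstack([a,b]))
print(o["eef_pos"],o["tool_rot"],o["ft_force"],o["width"])
```

```text
[0.49050188 0.15197395 0.30531838] [-3.1406629   0.00648061 -2.8013909 ] [-0.22080232 -0.3141341   0.24221602] 0.07674360656625312
```

View pics/m4.png

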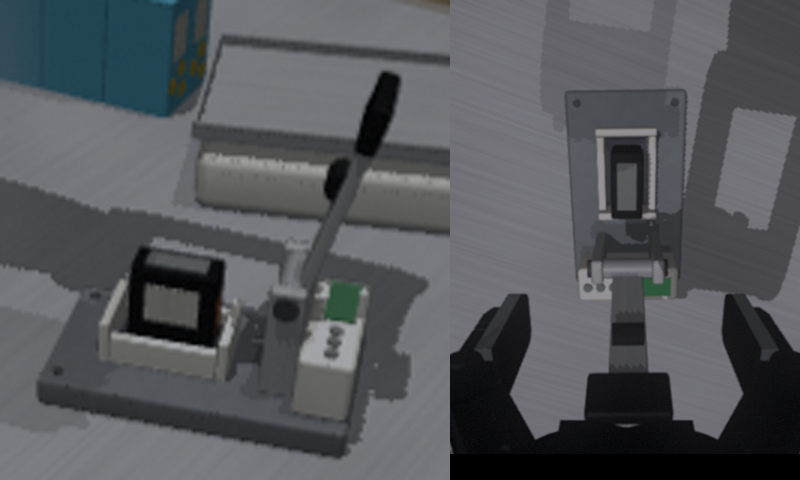

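The cartridge stands upright in the pocket. In the left panel the clamp leans back, with its grip end at crop (388,76), grip base at (366,152) and hinge at (287,305). I'll work out the angle.

Run:
```python
from h import *
o,c,s,t=pickle.load(open("w4.pkl","rb"))
C0=np.array([.486,.150,0]);y=.338;X=np.array([np.cos(y),np.sin(y),0]);Y=np.array([-X[1],X[0],0])
def ray(c,px,yy):
    a=plane(c,[px],0.,o)[0];b=plane(c,[px],.3,o)[0];n=lambda p:(p-C0)@Y-yy
    f=n(a)/(n(a)-n(b));p=a+f*(b-a);return ((p-C0)@X).round(4),p[2].round(4)
f=lambda x,y:(x/3+290,y/3+90)
for n,p,yy in(("end",f(388,76),0),("base",f(366,152),0),("hinge",f(287,305),-.03)):
    x,z=ray(s,p,yy);print(n,x,z,"ang",np.pi-np.arctan2(z-.1,x-.085),"r",np.hypot(x-.085,z-.1))
# label and pocket in wrist/coder frame
k=370/350;g=lambda l:[(130+(x-450)*k,y*480/454) for x,y in l]
co=lambda w:np.c_[(w-C0)@X,(w-C0)@Y].round(4)
print("label top",co(plane(c,g([(617,163),(636,163),(636,209),(617,209)]),.1,o)).mean(0))
print("pocket",co(plane(c,g([(597,130),(656,130),(598,217),(656,217)]),.057,o)))
print("tcp",co(o["eef_pos"][None]))
```

```text
end 0.1269 0.2585 ang 1.8292377066219274 r 0.16394468579371518
base 0.1212 0.2054 ang 1.9016272218558146 r 0.1114432591052505
hinge 0.087 0.0987 ang 3.717967874180983 r 0.0023853720883753077
label top [0.000975 0.000275]
pocket [[-0.0468 -0.0294]
 [-0.0469  0.0297]
 [ 0.0445 -0.0304]
 [ 0.0443  0.0322]]
tcp [[0.0049 0.0004]]
```

The clamp is at about 1.85 rad and the cartridge sits within 1 mm of the pocket centre. I'll go over and behind the grip with the fingers shut.

drive_tool(moves=[{"x":0,"y":0,"z":-0.01,"twist":0,"jaw":1},{"x":-0.01,"y":0,"z":-0.005,"twist":0,"jaw":1},{"x":-0.025,"y":0,"z":0,"twist":0,"jaw":1},{"x":-0.03,"y":0,"z":0,"twist":0,"jaw":1},{"x":-0.03,"y":0,"z":0,"twist":0,"jaw":1},{"x":-0.03,"y":0,"z":0,"twist":0,"jaw":1},{"x":-0.03,"y":0,"z":0,"twist":0,"jaw":1},{"x":-0.02,"y":0,"z":0,"twist":0,"jaw":1}])

```text
t: 10.08
eef_pos: [0.6554, 0.2106, 0.3145]
tool_rot: [3.141, -0.003, -2.801]
ft_force: [0.2, -0.5, 0.6]
width: 0.0
```

drive_tool(moves=[{"x":0,"y":0,"z":0,"twist":0,"jaw":1},{"x":0,"y":0,"z":0.02,"twist":0,"jaw":1},{"x":0,"y":0,"z":0.03,"twist":0,"jaw":1},{"x":0,"y":0,"z":0.03,"twist":0,"jaw":1},{"x":0,"y":0,"z":0.007,"twist":0,"jaw":1},{"x":0,"y":0,"z":0,"twist":0,"jaw":1},{"x":0,"y":0,"z":0,"twist":0,"jaw":1}])

```text
t: 10.67
eef_pos: [0.6537, 0.21, 0.2299]
tool_rot: [3.142, -0.001, -2.801]
ft_force: [0.3, 0.3, 0.8]
width: 0.0001
```

```bash
cat > st.py <<'E'
from station import arm
import numpy as np
o=arm.observe();p=o["eef_pos"]-[.486,.150,0];y=.338
print("coder x,y,z",(p[0]*np.cos(y)+p[1]*np.sin(y)).round(4),(-p[0]*np.sin(y)+p[1]*np.cos(y)).round(4),p[2].round(4),"rot",o["tool_rot"].round(3),"f",o["ft_force"].round(1),"w",o["width"].round(4),"t",o["t"])
E
python3 st.py
```

```text
Traceback (most recent call last):
  File "st.py", line 4, in <module>
    print("coder x,y,z",(p[0]*np.cos(y)+p[1]*np.sin(y)).round(4),(-p[0]*np.sin(y)+p[1]*np.cos(y)).round(4),p[2].round(4),"rot",o["tool_rot"].round(3),"f",o["ft_force"].round(1),"w",o["width"].round(4),"t",o["t"])
                                                                                                                                                                                     ^^^^^^^^^^^^^^^^
AttributeError: 'float' object has no attribute 'round'
```

drive_tool(moves=[{"x":0.01,"y":0,"z":0,"twist":0,"jaw":1},{"x":0.01,"y":0,"z":-0.001,"twist":0,"jaw":1},{"x":0.01,"y":0,"z":-0.001,"twist":0,"jaw":1},{"x":0.01,"y":0,"z":-0.001,"twist":0,"jaw":1},{"x":0.01,"y":0,"z":-0.001,"twist":0,"jaw":1},{"x":0.01,"y":0,"z":-0.001,"twist":0,"jaw":1},{"x":0.008,"y":0,"z":0,"twist":0,"jaw":1},{"x":0,"y":0,"z":0,"twist":0,"jaw":1}])

```text
t: 11.33
eef_pos: [0.5908, 0.1875, 0.2381]
tool_rot: [-3.141, 0.005, -2.801]
ft_force: [0.7, -0.0, 0.7]
width: 0.0002
```

```bash
sed -i 's/o\["width"\].round(4)/round(o["width"],4)/' st.py; python3 st.py
```

```text
coder x,y,z 0.1112 0.0006 0.2381 rot [-3.141  0.005 -2.801] f [ 0.7 -0.   0.7] w 0.0002 t 11.3333
```

drive_tool(moves=[{"x":0.013,"y":0,"z":0,"twist":0,"jaw":1},{"x":0.013,"y":0,"z":0.001,"twist":0,"jaw":1},{"x":0.013,"y":0,"z":0.002,"twist":0,"jaw":1},{"x":0.014,"y":0,"z":0.003,"twist":0,"jaw":1}])

```text
t: 11.67
eef_pos: [0.5411, 0.1697, 0.2303]
tool_rot: [-3.141, 0.004, -2.801]
ft_force: [3.8, -1.1, -0.1]
width: 0.0001
```

```bash
python3 st.py;python3 - <<'E'
from station import arm
import cv2
s=arm.camera("scene");cv2.imwrite("pics/s5.png",cv2.resize(s["color"][60:250,270:460,::-1],None,fx=3,fy=3))
E
```

```text
coder x,y,z 0.0585 0.0003 0.2303 rot [-3.141  0.004 -2.801] f [ 3.8 -1.1 -0.1] w 0.0001 t 11.6667
```

View pics/s5.png

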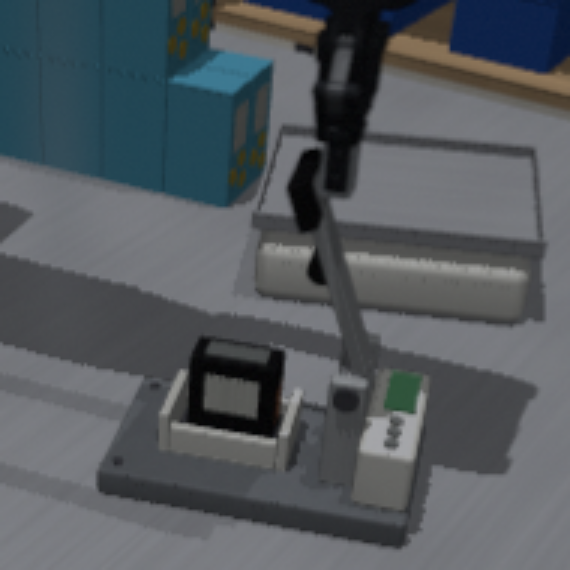

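The finger is behind the grip and the clamp is swinging forward at about 1.2 rad, with the cartridge undisturbed. I'll continue along the arc.

drive_tool(moves=[{"x":0.013,"y":0,"z":0.004,"twist":0,"jaw":1},{"x":0.013,"y":0,"z":0.006,"twist":0,"jaw":1},{"x":0.012,"y":0,"z":0.007,"twist":0,"jaw":1},{"x":0.011,"y":0,"z":0.008,"twist":0,"jaw":1},{"x":0.01,"y":0,"z":0.009,"twist":0,"jaw":1},{"x":0.009,"y":0,"z":0.01,"twist":0,"jaw":1}])

```text
t: 12.22
eef_pos: [0.4768, 0.1469, 0.1856]
tool_rot: [-3.141, 0.002, -2.802]
ft_force: [2.9, -1.6, 2.5]
width: -0.0001
```

```bash
python3 st.py
```

```text
coder x,y,z -0.0097 0.0001 0.1856 rot [-3.141e+00  2.000e-03 -2.802e+00] f [ 2.9 -1.6  2.5] w -0.0001 t 12.2167
```

drive_tool(moves=[{"x":0.008,"y":0,"z":0.011,"twist":0,"jaw":1},{"x":0.008,"y":0,"z":0.012,"twist":0,"jaw":1},{"x":0.006,"y":0,"z":0.012,"twist":0,"jaw":1},{"x":0.005,"y":0,"z":0.013,"twist":0,"jaw":1},{"x":0.002,"y":0,"z":0.008,"twist":0,"jaw":1},{"x":0.001,"y":0,"z":0.006,"twist":0,"jaw":1}])

```text
t: 12.72
eef_pos: [0.4478, 0.137, 0.1222]
tool_rot: [-3.142, -0.0, -2.801]
ft_force: [0.2, -1.4, 3.0]
width: 0.0002
```

```bash
python3 st.py
```

```text
coder x,y,z -0.0403 0.0004 0.1222 rot [-3.142 -0.    -2.801] f [ 0.2 -1.4  3. ] w 0.0002 t 12.7167
```

drive_tool(moves=[{"x":0,"y":0,"z":0.004,"twist":0,"jaw":1},{"x":0,"y":0,"z":0.004,"twist":0,"jaw":1},{"x":0,"y":0,"z":0.002,"twist":0,"jaw":1},{"x":0,"y":0,"z":0,"twist":0,"jaw":1},{"x":0,"y":0,"z":0,"twist":0,"jaw":1}])

```text
t: 13.13
eef_pos: [0.4478, 0.1372, 0.1122]
tool_rot: [3.141, 0.0, -2.801]
ft_force: [0.6, -0.9, 1.8]
width: 0.0001
```

drive_tool(moves=[{"x":0,"y":0,"z":0.001,"twist":0,"jaw":1},{"x":0,"y":0,"z":0.001,"twist":0,"jaw":1},{"x":0,"y":0,"z":0,"twist":0,"jaw":1}])

```text
t: 13.38
eef_pos: [0.448, 0.1372, 0.1118]
tool_rot: [3.142, 0.001, -2.801]
ft_force: [-6.9, -0.9, 15.1]
width: 0.0002
```

drive_tool(moves=[{"x":0,"y":0,"z":0.001,"twist":0,"jaw":1},{"x":0,"y":0,"z":0,"twist":0,"jaw":1}])

```text
t: 13.55
eef_pos: [0.4481, 0.1373, 0.1117]
tool_rot: [3.142, 0.001, -2.801]
ft_force: [-11.8, -2.3, 22.9]
width: -0.0002
```

drive_tool(moves=[{"x":0,"y":0,"z":-0.01,"twist":0,"jaw":1},{"x":0,"y":0,"z":-0.03,"twist":0,"jaw":1},{"x":0,"y":0,"z":-0.03,"twist":0,"jaw":1},{"x":0,"y":0,"z":-0.03,"twist":0,"jaw":1},{"x":0,"y":0,"z":-0.03,"twist":0,"jaw":1},{"x":0,"y":0,"z":-0.02,"twist":0,"jaw":1},{"x":0,"y":0,"z":0,"twist":0,"jaw":1},{"x":0,"y":0,"z":0,"twist":0,"jaw":1}])

```text
t: 14.22
eef_pos: [0.4487, 0.1373, 0.2609]
tool_rot: [-3.141, 0.004, -2.801]
ft_force: [-0.3, -0.4, 0.3]
width: 0.0002
```

```bash
python3 st.py;python3 - <<'E'
from station import arm
import cv2,numpy as np
s=arm.camera("scene");c=arm.camera("wrist")
cv2.imwrite("pics/s6.png",np.hstack([cv2.resize(s["color"][130:250,290:430,::-1],(420,360),interpolation=cv2.INTER_CUBIC),cv2.resize(c["color"][:360,130:510,::-1],(380,360))]))
E
```

```text
coder x,y,z -0.0394 0.0004 0.2609 rot [-3.141  0.004 -2.801] f [-0.3 -0.4  0.3] w 0.0002 t 14.2167
```

View pics/s6.png

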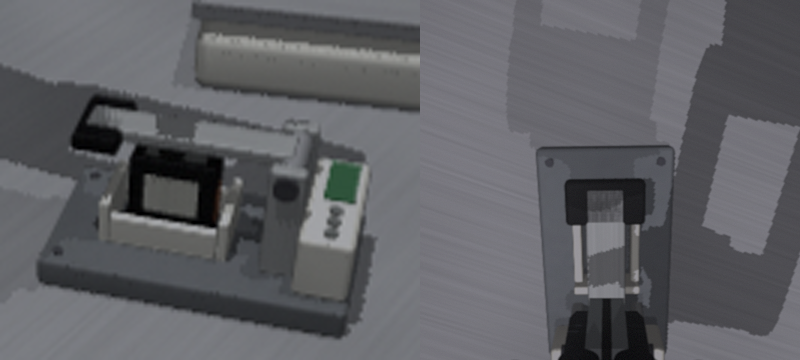

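The clamp looks flat over the cartridge, but I'll check for spring-back by feeling for its top with the finger.

drive_tool(moves=[{"x":0,"y":0,"z":0.03,"twist":0,"jaw":1},{"x":0,"y":0,"z":0.035,"twist":0,"jaw":1},{"x":0,"y":0,"z":0.035,"twist":0,"jaw":1},{"x":0,"y":0,"z":0.025,"twist":0,"jaw":1},{"x":0,"y":0,"z":0.015,"twist":0,"jaw":1},{"x":0,"y":0,"z":0.005,"twist":0,"jaw":1},{"x":0,"y":0,"z":0,"twist":0,"jaw":1},{"x":0,"y":0,"z":0,"twist":0,"jaw":1}])

```text
t: 14.98
eef_pos: [0.4465, 0.1368, 0.1129]
tool_rot: [3.141, -0.003, -2.801]
ft_force: [0.6, 0.5, -0.1]
width: -0.0001
```

drive_tool(moves=[{"x":0,"y":0,"z":0.002,"twist":0,"jaw":1},{"x":0,"y":0,"z":0,"twist":0,"jaw":1},{"x":0,"y":0,"z":0,"twist":0,"jaw":1}])

```text
t: 15.23
eef_pos: [0.4472, 0.1369, 0.112]
tool_rot: [3.141, -0.001, -2.801]
ft_force: [-1.8, 0.2, 3.9]
width: -0.0005
```

drive_tool(moves=[{"x":0,"y":0,"z":0.002,"twist":0,"jaw":1},{"x":0,"y":0,"z":0,"twist":0,"jaw":1},{"x":0,"y":0,"z":0,"twist":0,"jaw":1}])

```text
t: 15.48
eef_pos: [0.4474, 0.137, 0.1118]
tool_rot: [3.142, -0.001, -2.801]
ft_force: [-11.7, -3.1, 21.0]
width: -0.0001
```

The finger met no resistance until 0.112, so the clamp stayed on its stop. I'll retreat and hand in.

drive_tool(moves=[{"x":0,"y":0,"z":-0.01,"twist":0,"jaw":1},{"x":0,"y":0,"z":-0.03,"twist":0,"jaw":1},{"x":0,"y":0,"z":-0.03,"twist":0,"jaw":1},{"x":0,"y":0,"z":-0.03,"twist":0,"jaw":1},{"x":0,"y":0,"z":-0.02,"twist":0,"jaw":1},{"x":0,"y":0,"z":0,"twist":0,"jaw":1},{"x":0,"y":0,"z":0,"twist":0,"jaw":1},{"x":0,"y":0,"z":0,"twist":0,"jaw":1}])

```text
t: 16.15
eef_pos: [0.4473, 0.1369, 0.2293]
tool_rot: [3.141, -0.001, -2.801]
ft_force: [-0.4, -0.1, -0.6]
width: 0.0001
```

```bash
python3 st.py; python3 -c "
from station import arm
print(arm.close_job())"
```

```text
coder x,y,z -0.0408 0.0005 0.2293 rot [ 3.141e+00 -1.000e-03 -2.801e+00] f [-0.4 -0.1 -0.6] w 0.0001 t 16.15
the job is handed in; nothing more can be done
None
```

I stood the short cartridge in the pocket and released it with the clamp still open. I then swung the clamp over, pressed it shut and handed the job in at about 16 s. `close_job` gave no verdict.

- **Cartridge:** after release the wrist camera put it about 1 mm from the pocket centre, upright in the images. I did not measure its height with the clamp shut.
- **Clamp:** it reached a hard stop with the fingertip at z 0.112, the shut height, at about 23 N. After lifting off I touched it again: no force at 0.113, then contact at 0.112, so it had not sprung back.
- **Arm:** it ended 0.12 m above the clamp, with no contact force beyond sensor noise.
- **Long cartridge:** I never touched it, but did not re-measure its position at the end.

No check failed or disagreed.

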